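Turn a lidded fish tray round the corner post and seat it in the date coder

TASK

Slide the lidded wooden tray along the bench against the steel corner post and swing it a quarter turn round the post, so that its tab points into the date coder. Then slide it fully home into the corner of the coder's guides, flush with the side guide and the end stop with the tab in the gap, and keep it pressed on the end stop with about 10 N for half a second before you leave it there. Be gentle (never more than 20 N on the tray), do not lift the tray off the bench, and leave everything else where it stands.

Things in the scene. Friction and masses are not known exactly. Their poses are not given: they have to be found in the camera images.
- tray: lidded square tray of plain wood, closed and rigid, 120 x 120 mm, 38 mm high, 0.2 to 0.42 kg, loose on the bench; too wide for a gripper to span. Origin: centre of its underside. Its +x points to the tab, a wooden tongue 40 mm wide standing 14 mm out of the middle of the +x side. A quarter turn clockwise seen from above is needed to point the tab to the station's +x
- tray_tab (a point): middle of the outer end of the tab (10 mm thick), 74 mm from the tray's centre, 18 mm above the bench. At the start the tab points roughly along the station's +y and the tray stands before the post, at lower station x, overlapping it by part of its front side
- station: date-coder station, fixed. Origin: on the bench at the inside corner of its two guides; z up; +x points to the end stop and the white coder behind it (200 mm wide, 160 mm high, its dark head over the gap from x = 22 mm, 50 mm above the bench); +y points away from the side guide. The seated tray lies at x = -120 to 0, y = 0 to 120 mm: centre at x = -60, y = 60 mm, tab to +x
- side_guide: upright aluminium strip, 30 mm high, its face at station y = 0, from station x = -142 to +8 mm, rigid. Origin and axes are the station's
- end_stop: upright aluminium strip, 30 mm high, 8 mm thick, its face at station x = 0, from station y = 0 to 120 mm, with a 46 mm wide gap for the tab at y = 37 to 83 mm; rigid. Origin and axes are the station's
- post: fixed round steel corner post, 20 mm in diameter, 45 mm high, at the entry end of the side guide; origin on its axis at the bench, at station x = -155, y = -11 mm; its side is 1 mm behind the line of the guide's face. The tray's front side meets it; pushed on the other (+y) half of its rear side, the tray swings round it clockwise seen from above
- spray_bottle: white spray bottle with green trigger head, 84 mm in diameter, 210 mm high, standing loose; origin at the centre of its base. Bystander
- tin: small open steel cup, 68 mm in diameter, 55 mm high, loose; origin at the centre of its base. Bystander

How it is judged:
On the way, in this order (a step that is already met when the one before it is completed fails the run):
1. the tray is swinging round the corner post: it touches the post while turned between 27 and 63 degrees away from its seated direction (angle between the x axis of tray and the x axis of station, either way round between 0.47 and 1.1 rad and contact force between tray and post above 0.2 N), for 0.1 s.
2. the tray sits home in the corner with its tab in the gap and is pressed on the end stop with 4 to 15 N for 0.4 s (x of tray in the frame of station above -0.063 m and y of tray in the frame of station between 0.057 and 0.063 m and angle between the x axis of tray and the x axis of station, either way round below 0.045 rad and x of tray_tab in the frame of station above 0.008 m and contact force between tray and end_stop between 4 and 15 N), for 0.4 s.
At the end, for the whole second after the job is handed in: the tray rests flat and released, its tab in the gap of the end stop, less than 3 mm from the end stop, within 3 mm of touching the side guide, and square to the station within 0.045 rad (x of tray in the frame of station above -0.063 m and y of tray in the frame of station between 0.057 and 0.063 m and angle between the x axis of tray and the x axis of station, either way round below 0.045 rad and x of tray_tab in the frame of station above 0.008 m and angle between tray's own z axis and vertical below 0.03 rad and linear speed of tray below 0.01 m/s and contact force between each of the arm, the fingers and tray below 0.1 N).
It fails at once if the robot pushes the tray with more than 20 N (contact force between any of the arm, the fingers and tray above 20 N).
It fails at once if the tray is pushed on the station (post, guide or stop) with more than 20 N (contact force between tray and station above 20 N).
It fails at once if the tray is lifted or tipped (height (world z) of tray above 0.01 m or angle between tray's own z axis and vertical above 0.15 rad).
It fails at once if a bystander is moved by more than 20 mm (distance of any of spray_bottle, tin from where it was at the start of the episode above 0.02 m).
It also fails if it takes over 72 s, if anything falls off the work surface, if the arm or the gripper's body presses on something with over 40 N, if the wrist force passes 120 N, or if a joint passes its speed limit or range.

ROBOT

A 6-joint arm with a two-finger parallel gripper is mounted at the origin on the work surface. World frame = base frame: x ahead of the robot, y to its left, z up, the work surface at z = 0. Lengths are in m, angles in rad, forces in N, time in s.
With the tool pointing down it reaches from about 0.35 to 0.725 m from the base axis. Payload 4.3 kg.
Tool frame: the origin (TCP) lies between the finger pads; the fingertips stand 25 mm ahead of it and the grasp point (between the pads) lies 6 mm ahead of it; z points along the fingers, y is the line along which they close (so a half turn about z gives the same grasp; the last joint's range is limited). The gripper opens to 85 mm and grips with 20 to 120 N. Pads are 22 mm wide; open, the fingers measure 114 mm over their backs; the gripper's body (76 mm by 85 mm) begins 54 mm behind the grasp point. The pads swing forward as they close: fully open they stand 13 mm farther back than shut.
Start: joints at [-1.391, 0.377, 0.081, 1.274, 0, 1.46], TCP at [0.164, -0.551, 0.256] pointing down, gripper open.
Joint ranges: [-2.72, 2.72], [-0.84, 1.66], [-1.02, 1.22], [-1.77, 2.12], [-1.37, 1.28], [-3.14, 3.14]. Speed limits (rad/s): [2.57, 2.57, 3.14, 3.14, 3.14, 3.14].

INTERFACE

Orientations are given as a unit quaternion [w, x, y, z].
In Python, from rig import manip, vision, sign_off gives the robot as it stands.
- The arm moves only by the tool step_arm, never from a script. Its argument "targets" is a list of rows, each an object with "travel": the shift along the world's x, y, z in m, a list of three; "turn": the turn, a rotation vector about the world's x, y, z in degrees, a list of three. In form: [{"travel": [x, y, z], "turn": [ax, ay, az]}, ...]. A call has 1 to 20 rows; each row is the pose to reach, as a shift and turn from the pose commanded when the call began; what a row does not reach only later rows make up. A row lasts 1/10 s, in which the tool goes at most 50 mm and 8.59 degrees, less where a joint would pass 70% of its speed; a pose out of reach is approached as far as the arm can. A call with a gripper value outside its range is refused whole. "grip" is the finger opening in m, from 0 to 0.0854, set as the call begins (left out, the last holds). The fingers move at their own pace and stop on an object; "squeeze" is the grip in N (left out, the last holds). Time passes only in rows, so rows that repeat a pose let the fingers close. It gives the time, the measured TCP pose, the force, the opening and the grip force at its end, in the units of the state.
- manip.state(): the state, without advancing time (a new reading comes with each control period).
- vision.camera(name): name is "side" or "top" or "wrist"; returns a dict with "img" (400x640x3 uint8, blue, green, red), "camera_matrix" (3x3 intrinsics, pixels), "k1" (the pictures are not rectified: a ray, as slopes to the right and down, at radius r is drawn at 1 + k1 r^2 times it, then the intrinsics apply), "R" (3x3) and "t" (3): a world point X has camera coordinates R X + t; the wrist camera has in their place "T_tool_cam" (4x4, takes a point from camera to tool coordinates, whose origin is the TCP and whose axes are the flange's). Camera axes: x right, y down, z forward; pixel columns grow to the right and rows downward; lengths in m; the calibration is good to about 2 mm. A picture is of the moment at which its call begins: read the wrist's pose just before it. There is no depth.
- sign_off(): hands the job in; it is judged then, once.
The state is a dict: "time": time; "joint_pos": joint angles; "qvel": joint speeds; "effort": joint torques, N m; "eef_pos": TCP position; "ee_rot": TCP orientation; "contact_force": force on the tool from outside, world axes, zero at the start; "moment": the same for the moment, N m; "width": finger opening in m; "grasp_force": force on a finger pad.
Only numpy, scipy, OpenCV 4.12 (cv2) and the standard library are available. Lean on these libraries where they do the work, as an engineer would, in place of code of your own. Each camera call takes 0.05 s, during which the arm holds its last target. There are 200 camera calls.

## Working session

There is one attempt and no reset: what is moved stays moved. The work goes in short steps, Python scripts to look and compute and a tool call to move; the robot and the scene stay as the last step left them, time stands still between calls to the robot, and variables do not carry over. Pictures are saved under pics/ and viewed, at most 10 in all, crops included, and the job is handed in when it is done.

Besides the shell and the picture viewer there is one more tool, called after "Request:" by a JSON object that holds its "method" and its "body", one argument or row to a line. step_arm: Moves the arm, as the interface text tells. Its arguments: {"type":"object","properties":{"targets":{"type":"array","items":{"type":"object","properties":{"travel":{"type":"array","items":{"type":"number"}},"turn":{"type":"array","items":{"type":"number"}}}}},"grip":{"type":"number"},"squeeze":{"type":"number"}},"required":["targets"]}

```bash
mkdir -p pics
python3 - <<'E'
from rig import manip, vision
import cv2,pickle
print(manip.state())
d={}
for n in("top","side"):
    c=vision.camera(n);d[n]=c;cv2.imwrite(f"pics/{n}0.png",c["img"]);print(n,c["camera_matrix"],c["k1"],c["R"],c["t"])
pickle.dump(d,open("cams.pkl","wb"))
E
```

```text
{'time': 0.0, 'joint_pos': array([-1.39130688e+00,  3.78061125e-01,  7.96328509e-02,  1.27437867e+00,
        4.69201066e-06,  1.46049253e+00]), 'qvel': array([-0.00020615,  0.00049855, -0.00067036, -0.00113002, -0.00183923,
       -0.00169514]), 'effort': array([-3.38836553e-04, -4.63600302e+01,  2.69875646e+01,  2.07848934e-02,
       -1.54300769e-04,  1.01761266e-07]), 'eef_pos': array([ 0.164207  , -0.55043513,  0.25536461]), 'ee_rot': array([-1.00479054e-03,  9.89520338e-01,  1.44390061e-01, -3.24250073e-05]), 'contact_force': array([-0.29806221,  0.29766217,  0.20571721]), 'moment': array([-0.00143004, -0.03408261,  0.03225379]), 'grasp_force': 0.0, 'width': 0.08544756497511702}
top [[428.76345762   0.         314.34041947]
 [  0.         428.76345762 202.04129308]
 [  0.           0.           1.        ]] -0.05691308590918401 [[ 0.10869596 -0.99407454  0.00099921]
 [-0.97034924 -0.10631993 -0.21706777]
 [ 0.21588778  0.02262481 -0.97615602]] [-0.05533293  0.59933853  0.70135483]
side [[517.61327713   0.         325.31583379]
 [  0.         517.61327713 197.29842834]
 [  0.           0.           1.        ]] -0.1033603718791063 [[-0.7387542  -0.67390036 -0.01002634]
 [-0.51555288  0.5746247  -0.63561914]
 [ 0.43410535 -0.4643972  -0.77193768]] [0.44001729 0.33439393 0.63553282]
```

View pics/top0.png

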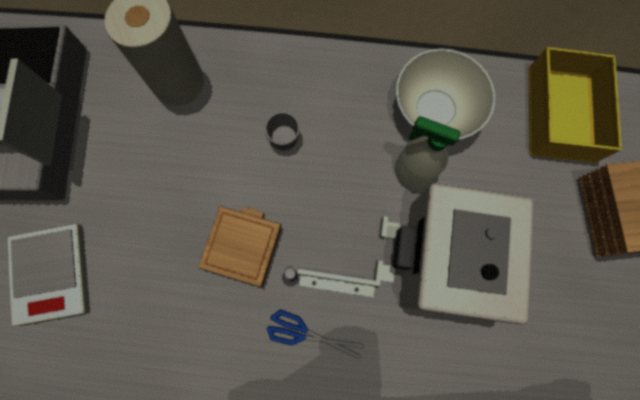

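View pics/side0.png

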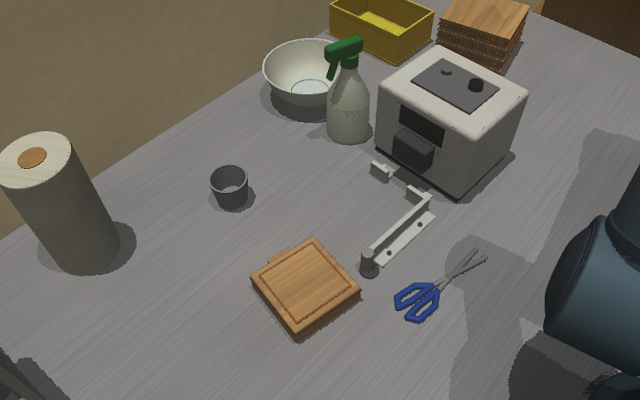

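The top view shows the tray at about (240,246) with its tab up, the post at (290,273), the guide running to (376,285), the stop pads at (390,227) and (385,270), and the coder on the right. The tin is at (284,130) and the bottle at (425,160). I'll enlarge the top view to measure.

Run:
```python
import cv2,pickle
d=pickle.load(open("cams.pkl","rb"))
t=d["top"]["img"][195:310,190:420]
t=cv2.resize(t,None,fx=3.45,fy=3.45,interpolation=cv2.INTER_CUBIC)
t=cv2.convertScaleAbs(t,alpha=1.5)
cv2.imwrite("pics/c1.png",t);print(t.shape)
s=d["side"]["img"][150:350,240:450]
s=cv2.resize(s,None,fx=3,fy=3,interpolation=cv2.INTER_CUBIC)
cv2.imwrite("pics/c2.png",cv2.convertScaleAbs(s,alpha=1.3))
```

```text
(397, 794, 3)
```

View pics/c1.png

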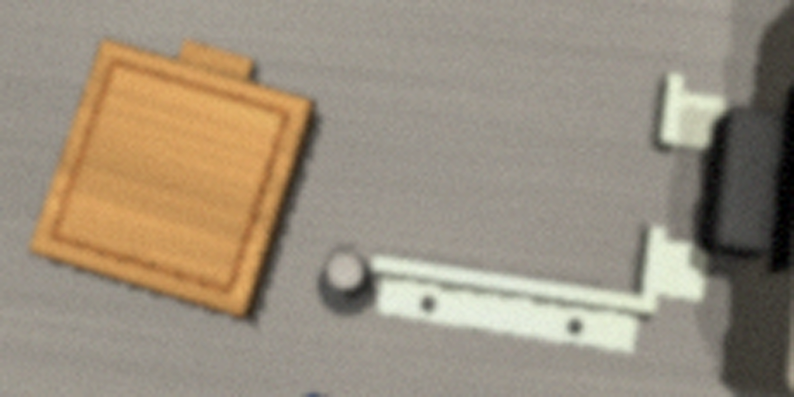

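View pics/c2.png

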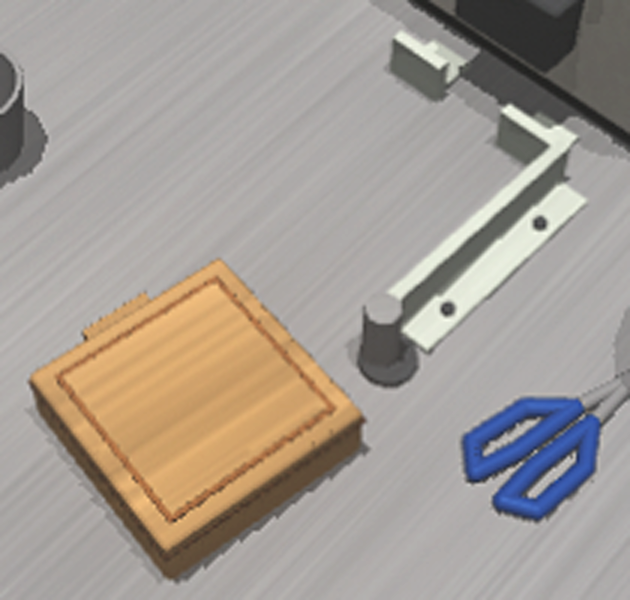

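Crop c1 shows tray top corners at (104,40), (314,100), (250,317) and (32,249), with the post top at (345,270). The guide top runs (372,255)→(650,300) and the stop faces are at x≈645–668. Crop c2 shows tray corners at (218,259), (365,422), (165,550) and (30,380), with the post top at (384,304).

```bash
cat > h.py <<'E'
import numpy as np,cv2,pickle
def ray(c,uv):
    K=np.array(c["camera_matrix"]);x=cv2.undistortPoints(np.array([[uv]],float),K,np.array([c["k1"],0,0,0.]))[0,0]
    return np.array([x[0],x[1],1.])
def onplane(c,uv,z,R=None,t=None):
    R=np.array(c["R"]);t=np.array(c["t"]);d=R.T@ray(c,uv);o=-R.T@t
    return (o+d*(z-o[2])/d[2])[:2]
def proj(c,X):
    return cv2.projectPoints(np.array(X,float),cv2.Rodrigues(np.array(c["R"]))[0],np.array(c["t"]),np.array(c["camera_matrix"]),np.array([c["k1"],0,0,0.]))[0][:,0]
E
python3 - <<'E'
from h import *
d=pickle.load(open("cams.pkl","rb"))
def T(p):return (np.array(p)+.5)/3.45-.5+[190,195]
def S(p):return (np.array(p)+.5)/3-.5+[240,150]
def both(pt,ps,z,n):
    a=onplane(d["top"],T(pt),z) if pt else None; b=onplane(d["side"],S(ps),z) if ps else None
    print(n,None if a is None else a.round(4),None if b is None else b.round(4)); return a,b
L=[both((104,40),(30,380),.038,"FL"),both((314,100),(218,259),.038,"FR"),both((250,317),(365,422),.038,"BR"),both((32,249),(165,550),.038,"BL")]
for k in(0,1):
    P=np.array([l[k] for l in L]);print(P.mean(0),[np.linalg.norm(P[i]-P[i-1]).round(4) for i in range(4)],
      np.degrees([np.arctan2(*(P[0]-P[3])[::-1]),np.arctan2(*(P[1]-P[2])[::-1])]))
both((345,270),(384,304),.045,"post")
both((372,255),(388,295),.03,"g0"); both((648,296),(552,145),.03,"corner?")
both((652,228),(505,106),.03,"padlow end"); both((668,73),(398,34),.03,"padup far");both((660,143),(446,73),.03,"padup near")
for n,uv,z in(("tin",(284,130),0.03),("bottle",(420,172),.05)):print(n,onplane(d["top"],uv,z))
print("bottle side",onplane(d["side"],(347,135),0),onplane(d["side"],(231,172),.055))
E
```

```text
FL [0.5809 0.1845] [0.5791 0.1856]
FR [0.5609 0.0679] [0.56   0.0689]
BR [0.4444 0.0867] [0.44   0.0918]
BL [0.4662 0.2049] [0.4654 0.2053]
[0.51309895 0.13598827] [np.float64(0.1165), np.float64(0.1183), np.float64(0.118), np.float64(0.1202)] [-10.09011798  -9.14321452]
[0.51111629 0.13792456] [np.float64(0.1154), np.float64(0.1182), np.float64(0.1221), np.float64(0.1163)] [ -9.83990069 -10.79541702]
post [0.4734 0.0403] [0.4743 0.0363]
g0 [0.4835 0.028 ] [0.482  0.0223]
corner? [ 0.4778 -0.1182] [ 0.4774 -0.1184]
padlow end [ 0.5135 -0.1175] [ 0.5147 -0.124 ]
padup far [ 0.5976 -0.1196] [ 0.5966 -0.1271]
padup near [ 0.5591 -0.1182] [ 0.5558 -0.1215]
tin [0.74645447 0.08555082]
bottle [ 0.6837759 -0.1789469]
bottle side [ 0.69474033 -0.17198599] [0.74659096 0.07335133]
```

```bash
cat >> h.py <<'E'
from scipy.optimize import least_squares
def tf(p,X):
    X=np.array(X,float);c,s=np.cos(p[2]),np.sin(p[2])
    return np.c_[p[0]+c*X[:,0]-s*X[:,1],p[1]+s*X[:,0]+c*X[:,1],X[:,2]]
def wood(c):
    h=cv2.cvtColor(c["img"],cv2.COLOR_BGR2HSV)
    return ((h[...,0]>5)&(h[...,0]<25)&(h[...,1]>90)).astype(np.uint8)
E
python3 - <<'E'
from h import *
d=pickle.load(open("cams.pkl","rb"))
T=lambda p:(np.array(p)+.5)/3.45-.5+[190,195]
S=lambda p:(np.array(p)+.5)/3-.5+[240,150]
M=np.array([[-.155,-.011,.045],[-.142,0,.03],[0,0,.03],[0,.037,.03],[0,.12,.03],[0,.083,.03]])
pt=np.array([T(p) for p in[(345,270),(372,255),(648,296),(652,228),(668,73),(660,143)]])
ps=np.array([S(p) for p in[(384,304),(388,295),(552,145),(505,106),(398,34),(446,73)]])
for cams in(("top",),("side",),("top","side")):
    f=lambda p:np.concatenate([(proj(d[n],tf(p,M))-(pt if n=="top" else ps)).ravel() for n in cams])
    r=least_squares(f,[.478,-.12,-1.5],loss="soft_l1");print(cams,r.x,np.degrees(r.x[2]),f(r.x).round(1))
for n in("top","side"):
    m=wood(d[n]);k,l,st,ce=cv2.connectedComponentsWithStats(m)
    for i in range(1,k):
        if st[i,4]>600:print(n,st[i],ce[i].round())
E
```

```text
('top',) [ 0.47721221 -0.11511945 -1.6140359 ] -92.47744523264907 [ 0.   0.3  0.7  0.1 -1.7  0.2 -0.4 -0.4  0.4  0.3  0.3 -0.5]
('side',) [ 0.47605905 -0.11953152 -1.62502104] -93.10684710044596 [ 0.6  0.1 -0.8 -0.6  1.   0.  -0.1  1.3 -0.1  0.5 -0.5 -1.7]
('top', 'side') [ 0.47664238 -0.11741951 -1.61873114] -92.74646242835512 [ 1.3  0.3  2.   0.2 -0.5  0.6  1.   0.   1.9  0.8  1.7 -0.  -0.1  1.1
 -1.6  0.3  0.   0.5 -1.2  1.9 -1.3  1.2 -1.7 -1. ]
top [ 512   20  122  143 3688] [555. 105.]
top [ 549   49   70   98 3266] [593.  91.]
top [ 579  161   61   96 4733] [613. 207.]
top [ 199  207   82   80 4523] [240. 245.]
side [ 329    0  106   67 4452] [383.  26.]
side [ 436    0   94   74 4798] [483.  30.]
side [ 531    0  109   58 3640] [599.  19.]
side [ 250  237  111  106 6627] [305. 288.]
```

Request:
{"method": "step_arm", "body": {
  "targets": [
    {"travel": [0.04, 0.08, 0], "turn": [0, 0, 6]},
    {"travel": [0.06, 0.13, 0], "turn": [0, 0, 12]},
    {"travel": [0.08, 0.17, 0], "turn": [0, 0, 18]},
    {"travel": [0.1, 0.213, 0], "turn": [0, 0, 24]},
    {"travel": [0.12, 0.256, 0], "turn": [0, 0, 30]},
    {"travel": [0.14, 0.298, 0], "turn": [0, 0, 36]},
    {"travel": [0.16, 0.34, 0], "turn": [0, 0, 42]},
    {"travel": [0.18, 0.383, 0], "turn": [0, 0, 48]},
    {"travel": [0.2, 0.426, 0], "turn": [0, 0, 54]},
    {"travel": [0.22, 0.468, 0], "turn": [0, 0, 60]},
    {"travel": [0.24, 0.51, 0], "turn": [0, 0, 63.4]},
    {"travel": [0.26, 0.553, 0], "turn": [0, 0, 63.4]},
    {"travel": [0.28, 0.596, 0], "turn": [0, 0, 63.4]},
    {"travel": [0.3, 0.64, 0], "turn": [0, 0, 63.4]},
    {"travel": [0.32, 0.68, 0], "turn": [0, 0, 63.4]},
    {"travel": [0.34, 0.724, 0], "turn": [0, 0, 63.4]},
    {"travel": [0.355, 0.756, 0], "turn": [0, 0, 63.4]},
    {"travel": [0.363, 0.773, 0], "turn": [0, 0, 63.4]},
    {"travel": [0.363, 0.773, 0], "turn": [0, 0, 63.4]},
    {"travel": [0.363, 0.773, 0], "turn": [0, 0, 63.4]}
  ],
  "grip": 0,
  "squeeze": 20
}}

```text
time: 2.1
eef_pos: [0.5268, 0.2217, 0.2557]
ee_rot: [-0.0, 0.766, 0.643, -0.001]
contact_force: [-0.6, 0.3, 0.3]
width: -0.0004
grasp_force: 0.0
```

Request:
{"method": "step_arm", "body": {
  "targets": [
    {"travel": [0, 0, -0.03], "turn": [0, 0, 0]},
    {"travel": [0, 0, -0.07], "turn": [0, 0, 0]},
    {"travel": [0, 0, -0.11], "turn": [0, 0, 0]},
    {"travel": [0, 0, -0.15], "turn": [0, 0, 0]},
    {"travel": [0, 0, -0.19], "turn": [0, 0, 0]},
    {"travel": [0, 0, -0.21], "turn": [0, 0, 0]},
    {"travel": [0, 0, -0.218], "turn": [0, 0, 0]},
    {"travel": [0, 0, -0.218], "turn": [0, 0, 0]},
    {"travel": [0, 0, -0.218], "turn": [0, 0, 0]}
  ]
}}

```text
time: 3.0
eef_pos: [0.5283, 0.2217, 0.0398]
ee_rot: [0.001, 0.766, 0.642, 0.001]
contact_force: [-0.0, -0.1, 0.8]
width: 0.0001
grasp_force: 0.0
```

```bash
cat >> h.py <<'E'
BOX=np.array([[x,y,z] for x in(-.06,.06) for y in(-.06,.06) for z in(0,.038)]);TAB=np.array([[x,y,z] for x in(.05,.074) for y in(-.02,.02) for z in(.013,.023)])
STN=np.array([.4768,-.1172,np.radians(-92.7)])
def fit(c,p0,box=None):
    """tray pose by silhouette; occluders (non-wood) simply count as misfit"""
    m=wood(c);F=4
    q=proj(c,tf(p0,BOX));lo=np.maximum(q.min(0).astype(int)-30,0);hi=np.minimum(q.max(0).astype(int)+30,[640,400])
    m=cv2.resize(m[lo[1]:hi[1],lo[0]:hi[0]]*255,None,fx=F,fy=F,interpolation=cv2.INTER_LINEAR)
    k,l,st,_=cv2.connectedComponentsWithStats((m>127).astype(np.uint8));m=(l==1+np.argmax(st[1:,4])).astype(float)
    m=cv2.GaussianBlur(m,(0,0),5)
    def cost(v):
        p=np.array([v[0]*.01,v[1]*.01,v[2]*.1])+p0;o=np.zeros(m.shape,np.uint8)
        for B in(BOX,TAB):
            u=(proj(c,tf(p,B))-lo+.5)*F-.5
            cv2.fillConvexPoly(o,np.round(cv2.convexHull(u.astype(np.float32))*16).astype(int),255,shift=4)
        return np.sum((cv2.GaussianBlur(o/255.,(0,0),5)-m)**2)/1e3
    from scipy.optimize import minimize
    r=minimize(cost,[0,0,0],method="Nelder-Mead",options=dict(initial_simplex=[[0,0,0],[1,0,0],[0,1,0],[0,0,1.]],xatol=1e-3,fatol=1e-4))
    return np.array([r.x[0]*.01,r.x[1]*.01,r.x[2]*.1])+p0,r.fun
def report(p0,cams=("top","side")):
    from rig import vision
    for n in cams:
        p,e=fit(vision.camera(n),np.array(p0,float));c,s=np.cos(STN[2]),np.sin(STN[2]);d=p[:2]-STN[:2]
        print(n,"world",p[:2].round(4),round(np.degrees(p[2]),1),"stn",np.round([c*d[0]+s*d[1],-s*d[0]+c*d[1]],4),round(np.degrees(p[2]-STN[2]),1),"err",round(e,2))
E
python3 - <<'E'
from h import *
d=pickle.load(open("cams.pkl","rb"))
for n in("top","side"):
    p,e=fit(d[n],np.array([.512,.137,-.175]));print(n,p,np.degrees(p[2]),e)
report([.512,.137,-.175])
E
```

```text
top [ 0.51281782  0.13862386 -0.17747173] -10.168380921193265 0.3097371553188564
side [ 0.51373907  0.13584548 -0.18881911] -10.818538044905234 1.2051834807335122
top world [0.5129 0.139 ] -10.0 stn [-0.2577  0.024 ] 82.7 err 0.31
side world [0.5133 0.1339] -11.6 stn [-0.2525  0.0246] 81.1 err 12.33
```

Request:
{"method": "step_arm", "body": {
  "targets": [
    {"travel": [0, -0.006, 0], "turn": [0, 0, 0]},
    {"travel": [0, -0.01, 0], "turn": [0, 0, 0]},
    {"travel": [0, -0.013, 0], "turn": [0, 0, 0]},
    {"travel": [0, -0.015, 0], "turn": [0, 0, 0]},
    {"travel": [0, -0.017, 0], "turn": [0, 0, 0]},
    {"travel": [0, -0.019, 0], "turn": [0, 0, 0]},
    {"travel": [0, -0.021, 0], "turn": [0, 0, 0]},
    {"travel": [0, -0.024, 0], "turn": [0, 0, 0]},
    {"travel": [0, -0.027, 0], "turn": [0, 0, 0]},
    {"travel": [0, -0.03, 0], "turn": [0, 0, 0]},
    {"travel": [0, -0.033, 0], "turn": [0, 0, 0]},
    {"travel": [0, -0.036, 0], "turn": [0, 0, 0]},
    {"travel": [0, -0.039, 0], "turn": [0, 0, 0]},
    {"travel": [0, -0.042, 0], "turn": [0, 0, 0]}
  ]
}}

```text
time: 4.5
eef_pos: [0.5273, 0.1797, 0.0383]
ee_rot: [0.0, 0.766, 0.643, 0.0]
contact_force: [-0.4, 2.9, 2.4]
width: 0.0002
grasp_force: 1.4
```

```bash
sed -i 's/^STN=.*/STN=np.array([.4772,-.1151,np.radians(-92.48)])/' h.py
python3 - <<'E'
from h import *
report([.512,.11,-.175],("top",))
E
```

```text
top world [0.5106 0.1111] -12.2 stn [-0.2274  0.0236] 80.3 err 0.22
```

Request:
{"method": "step_arm", "body": {
  "targets": [
    {"travel": [0, -0.003, 0], "turn": [0, 0, 0]},
    {"travel": [0, -0.006, 0], "turn": [0, 0, 0]},
    {"travel": [0, -0.008, 0], "turn": [0, 0, 0]},
    {"travel": [0, -0.01, 0], "turn": [0, 0, 0]},
    {"travel": [0.003, 0.003, 0], "turn": [0, 0, 0]},
    {"travel": [0.012, 0.003, 0], "turn": [0, 0, -1]},
    {"travel": [0.022, 0.001, 0], "turn": [0, 0, -2]},
    {"travel": [0.028, -0.003, 0], "turn": [0, 0, -3]},
    {"travel": [0.028, -0.003, 0], "turn": [0, 0, -3]}
  ]
}}

```text
time: 5.45
eef_pos: [0.5567, 0.1759, 0.0382]
ee_rot: [0.001, 0.783, 0.622, 0.0]
contact_force: [0.6, -0.7, -0.2]
width: 0.0
grasp_force: 0.0
```

Run:
```python
from h import *
report([.51,.103,-.2],("top",))
```

```text
top world [0.5109 0.1037] -13.9 stn [-0.22    0.0242] 78.6 err 0.4
```

```bash
cat >> h.py <<'E'
def arc(cur,yaw0,ths,post=(.4734,.0403),rel=(.064,.1406),off=0):
    for th in ths:
        a=np.radians(th);c,s=np.cos(a),np.sin(a)
        w=np.array([post[0]+c*rel[0]-s*rel[1],post[1]+s*rel[0]+c*rel[1]])
        print(th,w.round(4),(w-cur).round(4),"turn",round(th-yaw0,1))
E
python3 -c "
from h import *
arc(np.array([.5567,.1759]),-13.9,list(range(-14,-94,-4)))"
```

```text
-14 [0.5695 0.1612] [ 0.0128 -0.0147] turn -0.1
-18 [0.5777 0.1542] [ 0.021  -0.0217] turn -4.1
-22 [0.5854 0.1467] [ 0.0287 -0.0292] turn -8.1
-26 [0.5926 0.1386] [ 0.0359 -0.0373] turn -12.1
-30 [0.5991 0.1301] [ 0.0424 -0.0458] turn -16.1
-34 [0.6051 0.1211] [ 0.0484 -0.0548] turn -20.1
-38 [0.6104 0.1117] [ 0.0537 -0.0642] turn -24.1
-42 [0.615 0.102] [ 0.0583 -0.0739] turn -28.1
-46 [0.619  0.0919] [ 0.0623 -0.084 ] turn -32.1
-50 [0.6222 0.0816] [ 0.0655 -0.0943] turn -36.1
-54 [0.6248 0.0712] [ 0.0681 -0.1047] turn -40.1
-58 [0.6266 0.0605] [ 0.0699 -0.1154] turn -44.1
-62 [0.6276 0.0498] [ 0.0709 -0.1261] turn -48.1
-66 [0.6279 0.039 ] [ 0.0712 -0.1369] turn -52.1
-70 [0.6274 0.0282] [ 0.0707 -0.1477] turn -56.1
-74 [0.6262 0.0175] [ 0.0695 -0.1584] turn -60.1
-78 [0.6242 0.0069] [ 0.0675 -0.169 ] turn -64.1
-82 [ 0.6215 -0.0035] [ 0.0648 -0.1794] turn -68.1
-86 [ 0.6181 -0.0137] [ 0.0614 -0.1896] turn -72.1
-90 [ 0.614  -0.0237] [ 0.0573 -0.1996] turn -76.1
```

Request:
{"method": "step_arm", "body": {
  "targets": [
    {"travel": [0.007, -0.001, 0], "turn": [0, 0, 0]},
    {"travel": [0.013, -0.005, 0], "turn": [0, 0, 0]},
    {"travel": [0.013, -0.008, 0], "turn": [0, 0, 0]},
    {"travel": [0.013, -0.011, 0], "turn": [0, 0, 0]},
    {"travel": [0.013, -0.014, 0], "turn": [0, 0, 0]},
    {"travel": [0.0155, -0.017, 0], "turn": [0, 0, -1]},
    {"travel": [0.018, -0.0195, 0], "turn": [0, 0, -3]},
    {"travel": [0.021, -0.022, 0], "turn": [0, 0, -4]},
    {"travel": [0.0235, -0.0242, 0], "turn": [0, 0, -5]},
    {"travel": [0.026, -0.0267, 0], "turn": [0, 0, -7]},
    {"travel": [0.0287, -0.0292, 0], "turn": [0, 0, -8]},
    {"travel": [0.031, -0.032, 0], "turn": [0, 0, -9]},
    {"travel": [0.0335, -0.0346, 0], "turn": [0, 0, -11]},
    {"travel": [0.0359, -0.0373, 0], "turn": [0, 0, -12]}
  ]
}}

```text
time: 6.9
eef_pos: [0.5914, 0.1394, 0.0383]
ee_rot: [0.0, 0.844, 0.537, 0.0]
contact_force: [-0.3, 0.6, -0.1]
width: -0.0001
grasp_force: 0.4
```

Run:
```python
from h import *
report([.52,.1,-.4],("top",))
```

```text
top world [0.5176 0.0974] -26.2 stn [-0.214   0.0312] 66.3 err 0.32
```

Request:
{"method": "step_arm", "body": {
  "targets": [
    {"travel": [0.0022, -0.0028, 0], "turn": [0, 0, -1]},
    {"travel": [0.0044, -0.0057, 0], "turn": [0, 0, -3]},
    {"travel": [0.0065, -0.0085, 0], "turn": [0, 0, -4]},
    {"travel": [0.0085, -0.0115, 0], "turn": [0, 0, -5]},
    {"travel": [0.0105, -0.0145, 0], "turn": [0, 0, -7]},
    {"travel": [0.0125, -0.0175, 0], "turn": [0, 0, -8]},
    {"travel": [0.0143, -0.0206, 0], "turn": [0, 0, -9]},
    {"travel": [0.0161, -0.0238, 0], "turn": [0, 0, -11]},
    {"travel": [0.0178, -0.0269, 0], "turn": [0, 0, -12]},
    {"travel": [0.0193, -0.0301, 0], "turn": [0, 0, -13]},
    {"travel": [0.0209, -0.0334, 0], "turn": [0, 0, -15]},
    {"travel": [0.0224, -0.0366, 0], "turn": [0, 0, -16]},
    {"travel": [0.0244, -0.0416, 0], "turn": [0, 0, -18]},
    {"travel": [0.0264, -0.0467, 0], "turn": [0, 0, -20]}
  ]
}}

```text
time: 8.35
eef_pos: [0.6178, 0.0926, 0.0383]
ee_rot: [0.0, 0.924, 0.381, 0.0]
contact_force: [-0.1, 0.7, -0.8]
width: 0.0003
grasp_force: 0.4
```

Run:
```python
from h import *
report([.535,.09,-.8],("top",))
```

```text
top world [0.5275 0.0844] -47.0 stn [-0.2015  0.0416] 45.4 err 7.31
```

Request:
{"method": "step_arm", "body": {
  "targets": [
    {"travel": [0.003, 0.003, 0], "turn": [0, 0, 0]},
    {"travel": [0.006, 0.0055, 0], "turn": [0, 0, 0]},
    {"travel": [0.001, 0.011, 0], "turn": [0, 0, 0]},
    {"travel": [-0.004, 0.016, 0], "turn": [0, 0, 0]},
    {"travel": [-0.007, 0.02, 0], "turn": [0, 0, 0]},
    {"travel": [-0.007, 0.02, 0], "turn": [0, 0, 0]}
  ]
}}

```text
time: 9.0
eef_pos: [0.6095, 0.1138, 0.0382]
ee_rot: [-0.0, 0.924, 0.383, -0.0]
contact_force: [-0.0, -0.1, -0.4]
width: 0.0001
grasp_force: 0.0
```

Run:
```python
from h import *
report([.535,.09,-.8],("top","side"))
from rig import vision
cv2.imwrite("pics/t2.png",vision.camera("top")["img"][60:340,150:550])
arc(np.array([.6107,.1119]),-46,list(range(-46,-92,-4)),rel=(.042,.1410))
```

```text
top world [0.5278 0.0855] -46.9 stn [-0.2026  0.0419] 45.5 err 0.33
side world [0.528  0.0822] -47.2 stn [-0.1993  0.0422] 45.2 err 0.98
-46 [0.604 0.108] [-0.0067 -0.0039] turn 0
-50 [0.6084 0.0988] [-0.0023 -0.0131] turn -4
-54 [0.6122 0.0892] [ 0.0015 -0.0227] turn -8
-58 [0.6152 0.0794] [ 0.0045 -0.0325] turn -12
-62 [0.6176 0.0694] [ 0.0069 -0.0425] turn -16
-66 [0.6193 0.0593] [ 0.0086 -0.0526] turn -20
-70 [0.6203 0.0491] [ 0.0096 -0.0628] turn -24
-74 [0.6205 0.0388] [ 0.0098 -0.0731] turn -28
-78 [0.6201 0.0285] [ 0.0094 -0.0834] turn -32
-82 [0.6189 0.0183] [ 0.0082 -0.0936] turn -36
-86 [0.617  0.0082] [ 0.0063 -0.1037] turn -40
-90 [ 0.6144 -0.0017] [ 0.0037 -0.1136] turn -44
```

View pics/t2.png

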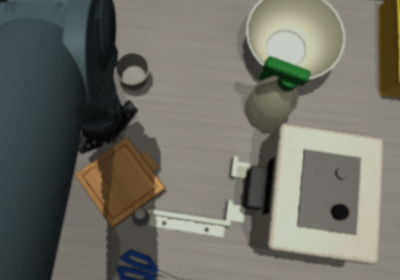

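Request:
{"method": "step_arm", "body": {
  "targets": [
    {"travel": [-0.003, -0.003, 0], "turn": [0, 0, 0]},
    {"travel": [-0.0055, -0.006, 0], "turn": [0, 0, 0]},
    {"travel": [-0.004, -0.009, 0], "turn": [0, 0, -1]},
    {"travel": [-0.0026, -0.012, 0], "turn": [0, 0, -3]},
    {"travel": [-0.0011, -0.015, 0], "turn": [0, 0, -4]},
    {"travel": [0.0003, -0.0182, 0], "turn": [0, 0, -5]},
    {"travel": [0.0016, -0.0214, 0], "turn": [0, 0, -7]},
    {"travel": [0.0027, -0.0246, 0], "turn": [0, 0, -8]},
    {"travel": [0.0037, -0.0279, 0], "turn": [0, 0, -9]},
    {"travel": [0.0047, -0.0311, 0], "turn": [0, 0, -11]},
    {"travel": [0.0057, -0.0344, 0], "turn": [0, 0, -12]},
    {"travel": [0.0065, -0.0377, 0], "turn": [0, 0, -13]},
    {"travel": [0.0073, -0.041, 0], "turn": [0, 0, -15]},
    {"travel": [0.0081, -0.0444, 0], "turn": [0, 0, -16]},
    {"travel": [0.009, -0.0495, 0], "turn": [0, 0, -18]},
    {"travel": [0.0098, -0.0545, 0], "turn": [0, 0, -20]},
    {"travel": [0.0103, -0.0596, 0], "turn": [0, 0, -22]},
    {"travel": [0.0108, -0.0647, 0], "turn": [0, 0, -24]}
  ]
}}

```text
time: 10.95
eef_pos: [0.6215, 0.0477, 0.0383]
ee_rot: [0.0, 0.984, 0.181, -0.0]
contact_force: [1.0, 1.7, 0.0]
width: -0.0002
grasp_force: 0.4
```

Run:
```python
from h import *
report([.535,.075,-1.2],("top","side"))
```

```text
top world [ 0.615  -0.1783] 15.3 stn [0.0572 0.1404] 107.8 err 11.91
side world [0.5394 0.0635] -68.5 stn [-0.1811  0.0544] 24.0 err 1.61
```

Request:
{"method": "step_arm", "body": {
  "targets": [
    {"travel": [0.0001, -0.0035, 0], "turn": [0, 0, -1]},
    {"travel": [0.0001, -0.007, 0], "turn": [0, 0, -3]},
    {"travel": [0.0002, -0.0103, 0], "turn": [0, 0, -4]},
    {"travel": [0.0001, -0.0137, 0], "turn": [0, 0, -5]},
    {"travel": [0, -0.0172, 0], "turn": [0, 0, -7]},
    {"travel": [-0.0002, -0.0206, 0], "turn": [0, 0, -8]},
    {"travel": [-0.0006, -0.024, 0], "turn": [0, 0, -9]},
    {"travel": [-0.001, -0.0274, 0], "turn": [0, 0, -10]},
    {"travel": [-0.0014, -0.0308, 0], "turn": [0, 0, -11]},
    {"travel": [-0.002, -0.0342, 0], "turn": [0, 0, -12]},
    {"travel": [-0.0026, -0.0375, 0], "turn": [0, 0, -13]},
    {"travel": [-0.0033, -0.0409, 0], "turn": [0, 0, -14]}
  ]
}}

```text
time: 12.25
eef_pos: [0.6181, 0.0071, 0.0384]
ee_rot: [0.0, 0.998, 0.06, 0.0]
contact_force: [0.3, 0.8, 1.0]
width: -0.0001
grasp_force: 0.5
```

Run:
```python
from h import *
report([.54,.055,-1.45],("side",))
```

```text
side world [0.5442 0.0488] -83.0 stn [-0.1666  0.0599] 9.4 err 3.01
```

Request:
{"method": "step_arm", "body": {
  "targets": [
    {"travel": [0.006, 0.001, 0], "turn": [0, 0, 0]},
    {"travel": [0.012, 0.001, 0.01], "turn": [0, 0, 4]},
    {"travel": [0.012, 0.001, 0.035], "turn": [0, 0, 10]},
    {"travel": [0.012, 0.005, 0.06], "turn": [0, 0, 18]},
    {"travel": [0.01, 0.03, 0.065], "turn": [0, 0, 26]},
    {"travel": [0, 0.06, 0.065], "turn": [0, 0, 34]},
    {"travel": [-0.02, 0.09, 0.065], "turn": [0, 0, 42]},
    {"travel": [-0.04, 0.12, 0.065], "turn": [0, 0, 50]},
    {"travel": [-0.06, 0.14, 0.065], "turn": [0, 0, 58]},
    {"travel": [-0.07, 0.145, 0.065], "turn": [0, 0, 66]},
    {"travel": [-0.073, 0.145, 0.065], "turn": [0, 0, 74]},
    {"travel": [-0.073, 0.145, 0.05], "turn": [0, 0, 80]},
    {"travel": [-0.073, 0.145, 0.02], "turn": [0, 0, 80]},
    {"travel": [-0.073, 0.145, 0.002], "turn": [0, 0, 80]},
    {"travel": [-0.073, 0.145, 0], "turn": [0, 0, 80]},
    {"travel": [-0.073, 0.145, 0], "turn": [0, 0, 80]}
  ]
}}

```text
time: 13.9
eef_pos: [0.5448, 0.1523, 0.0381]
ee_rot: [-0.0, 0.725, 0.688, -0.001]
contact_force: [0.7, -0.7, 0.3]
width: -0.0001
grasp_force: 0.0
```

Run:
```python
from h import *
report([.544,.051,-1.46],("top","side"))
```

```text
top world [0.5427 0.0514] -84.7 stn [-0.1691  0.0582] 7.8 err 0.35
side world [0.543  0.0474] -82.4 stn [-0.1652  0.0587] 10.1 err 16.63
```

Request:
{"method": "step_arm", "body": {
  "targets": [
    {"travel": [0, -0.008, 0], "turn": [0, 0, 0]},
    {"travel": [0, -0.016, 0], "turn": [0, 0, 0]},
    {"travel": [0, -0.021, 0], "turn": [0, 0, 0]},
    {"travel": [0, -0.024, 0], "turn": [0, 0, 0]},
    {"travel": [0, -0.026, 0], "turn": [0, 0, 0]},
    {"travel": [0, -0.028, 0], "turn": [0, 0, 0]},
    {"travel": [0, -0.03, 0], "turn": [0, 0, 0]},
    {"travel": [0, -0.032, 0], "turn": [0, 0, 0]},
    {"travel": [0, -0.034, 0], "turn": [0, 0, 0]},
    {"travel": [0, -0.037, 0], "turn": [0, 0, 0]},
    {"travel": [0, -0.04, 0], "turn": [0, 0, 0]},
    {"travel": [0, -0.043, 0], "turn": [0, 0, 0]},
    {"travel": [0, -0.046, 0], "turn": [0, 0, 0]},
    {"travel": [-0.001, -0.049, 0], "turn": [0, 0, 0]},
    {"travel": [-0.001, -0.052, 0], "turn": [0, 0, 0]},
    {"travel": [-0.001, -0.055, 0], "turn": [0, 0, 0]}
  ]
}}

```text
time: 15.6
eef_pos: [0.5441, 0.0971, 0.0384]
ee_rot: [0.0, 0.725, 0.688, 0.0]
contact_force: [1.6, 3.5, 0.7]
width: 0.0002
grasp_force: 1.5
```

Run:
```python
from h import *
report([.54,.028,-1.5],("top","side"))
```

```text
top world [0.5448 0.024 ] -86.7 stn [-0.1419  0.0615] 5.8 err 2.3
side world [0.5451 0.0202] -85.1 stn [-0.1381  0.062 ] 7.4 err 36.07
```

Request:
{"method": "step_arm", "body": {
  "targets": [
    {"travel": [0, 0.006, 0], "turn": [0, 0, 0]},
    {"travel": [0.01, 0.008, 0], "turn": [0, 0, 0]},
    {"travel": [0.022, 0.008, 0], "turn": [0, 0, 0]},
    {"travel": [0.032, 0.008, 0], "turn": [0, 0, 0]},
    {"travel": [0.032, 0.004, 0], "turn": [0, 0, 0]},
    {"travel": [0.032, 0.001, 0], "turn": [0, 0, 0]},
    {"travel": [0.032, -0.002, 0], "turn": [0, 0, 0]},
    {"travel": [0.032, -0.005, 0], "turn": [0, 0, 0]},
    {"travel": [0.032, -0.008, 0], "turn": [0, 0, 0]},
    {"travel": [0.032, -0.011, 0], "turn": [0, 0, 0]},
    {"travel": [0.032, -0.014, 0], "turn": [0, 0, 0]},
    {"travel": [0.031, -0.017, 0], "turn": [0, 0, 0]},
    {"travel": [0.031, -0.02, 0], "turn": [0, 0, 0]}
  ]
}}

```text
time: 17.0
eef_pos: [0.5753, 0.0773, 0.0386]
ee_rot: [0.0, 0.725, 0.688, 0.0]
contact_force: [0.6, 2.4, 1.9]
width: -0.0004
grasp_force: 1.6
```

Run:
```python
from h import *
report([.54,.01,-1.6],("top","side"))
```

```text
top world [0.5431 0.0072] -92.8 stn [-0.125   0.0606] -0.3 err 2.05
side world [0.5455 0.004 ] -90.3 stn [-0.1219  0.0631] 2.2 err 19.78
```

Request:
{"method": "step_arm", "body": {
  "targets": [
    {"travel": [0, 0.006, 0], "turn": [0, 0, 0]},
    {"travel": [-0.01, 0.006, 0], "turn": [0, 0, 0]},
    {"travel": [-0.022, 0.006, 0], "turn": [0, 0, 0]},
    {"travel": [-0.022, 0.003, 0], "turn": [0, 0, 0]},
    {"travel": [-0.022, 0, 0], "turn": [0, 0, 0]},
    {"travel": [-0.022, -0.003, 0], "turn": [0, 0, 0]},
    {"travel": [-0.022, -0.006, 0], "turn": [0, 0, 0]},
    {"travel": [-0.022, -0.009, 0], "turn": [0, 0, 0]},
    {"travel": [-0.022, -0.012, 0], "turn": [0, 0, 0]},
    {"travel": [-0.023, -0.015, 0], "turn": [0, 0, 0]},
    {"travel": [-0.023, -0.018, 0], "turn": [0, 0, 0]},
    {"travel": [-0.023, -0.021, 0], "turn": [0, 0, 0]},
    {"travel": [-0.023, -0.024, 0], "turn": [0, 0, 0]},
    {"travel": [-0.023, -0.027, 0], "turn": [0, 0, 0]},
    {"travel": [-0.023, -0.03, 0], "turn": [0, 0, 0]},
    {"travel": [-0.023, -0.033, 0], "turn": [0, 0, 0]}
  ]
}}

```text
time: 18.7
eef_pos: [0.5521, 0.0441, 0.0383]
ee_rot: [0.0, 0.725, 0.688, 0.0]
contact_force: [0.3, 1.3, -0.8]
width: 0.0001
grasp_force: 0.7
```

Run:
```python
from h import *
from rig import vision
report([.541,-.025,-1.6],("top","side"))
cv2.imwrite("pics/t3.png",cv2.resize(vision.camera("top")["img"][150:330,200:460],None,fx=3,fy=3,interpolation=cv2.INTER_CUBIC))
```

```text
top world [ 0.5425 -0.035 ] -92.3 stn [-0.0828  0.0617] 0.2 err 9.1
side world [ 0.5482 -0.0332] -96.9 stn [-0.0849  0.0674] -4.4 err 33.02
```

View pics/t3.png

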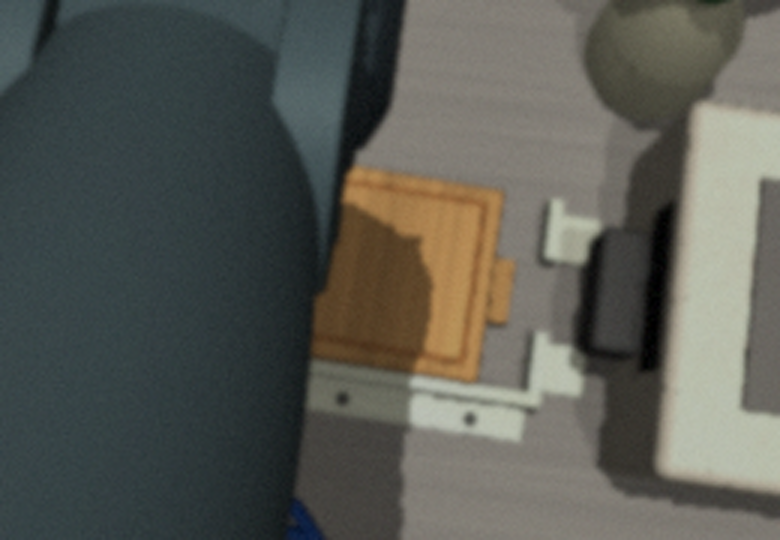

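Top view: the tray is flush along the guide, with its tab at (503,292) facing the gap between the pads at (550,262) and (535,335), roughly 25–30 mm short. I'll push on.

Request:
{"method": "step_arm", "body": {
  "targets": [
    {"travel": [0, -0.003, 0], "turn": [0, 0, 0]},
    {"travel": [0, -0.006, 0], "turn": [0, 0, 0]},
    {"travel": [0, -0.009, 0], "turn": [0, 0, 0]},
    {"travel": [0, -0.012, 0], "turn": [0, 0, 0]},
    {"travel": [-0.001, -0.0145, 0], "turn": [0, 0, 0]},
    {"travel": [-0.001, -0.0165, 0], "turn": [0, 0, 0]},
    {"travel": [-0.001, -0.018, 0], "turn": [0, 0, 0]},
    {"travel": [-0.001, -0.0195, 0], "turn": [0, 0, 0]},
    {"travel": [-0.001, -0.021, 0], "turn": [0, 0, 0]}
  ]
}}

```text
time: 19.75
eef_pos: [0.5512, 0.0233, 0.0384]
ee_rot: [0.0, 0.725, 0.688, 0.0]
contact_force: [0.2, 2.6, 1.5]
width: -0.0001
grasp_force: 1.2
```

Run:
```python
from h import *
from rig import vision
report([.541,-.047,-1.614],("top",))
cv2.imwrite("pics/t4.png",cv2.resize(vision.camera("side")["img"][120:320,300:500],None,fx=3,fy=3,interpolation=cv2.INTER_CUBIC))
```

```text
top world [ 0.5414 -0.0627] -91.1 stn [-0.0552  0.0619] 1.4 err 22.99
```

View pics/t4.png

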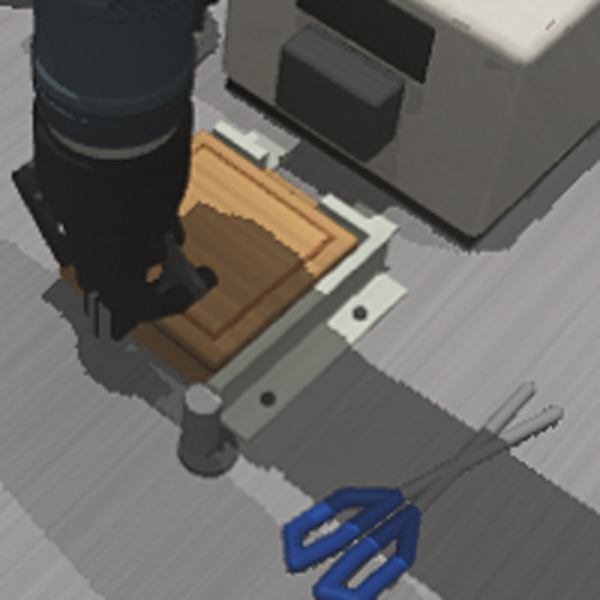

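The side view shows the tray flush along the guide, its tab near the gap and about 10 mm left to go.

Request:
{"method": "step_arm", "body": {
  "targets": [
    {"travel": [0, -0.0015, 0], "turn": [0, 0, 0]},
    {"travel": [0, -0.003, 0], "turn": [0, 0, 0]},
    {"travel": [0, -0.0045, 0], "turn": [0, 0, 0]},
    {"travel": [0, -0.0055, 0], "turn": [0, 0, 0]},
    {"travel": [0, -0.0065, 0], "turn": [0, 0, 0]},
    {"travel": [0, -0.007, 0], "turn": [0, 0, 0]}
  ]
}}

```text
time: 20.45
eef_pos: [0.5512, 0.0163, 0.0384]
ee_rot: [0.0, 0.725, 0.688, 0.0]
contact_force: [0.5, 2.8, 2.0]
width: 0.0001
grasp_force: 1.4
```

Request:
{"method": "step_arm", "body": {
  "targets": [
    {"travel": [0, -0.0005, 0], "turn": [0, 0, 0]},
    {"travel": [0, -0.001, 0], "turn": [0, 0, 0]},
    {"travel": [0, -0.0015, 0], "turn": [0, 0, 0]},
    {"travel": [0, -0.002, 0], "turn": [0, 0, 0]}
  ]
}}

```text
time: 20.85
eef_pos: [0.5512, 0.0143, 0.0384]
ee_rot: [0.0, 0.725, 0.688, 0.0]
contact_force: [0.8, 3.0, 3.0]
width: 0.0
grasp_force: 1.5
```

Request:
{"method": "step_arm", "body": {
  "targets": [
    {"travel": [0, -0.0004, 0], "turn": [0, 0, 0]},
    {"travel": [0, -0.0008, 0], "turn": [0, 0, 0]},
    {"travel": [0, -0.0012, 0], "turn": [0, 0, 0]}
  ]
}}

```text
time: 21.15
eef_pos: [0.5511, 0.014, 0.0384]
ee_rot: [-0.001, 0.725, 0.689, 0.001]
contact_force: [0.7, 6.6, 3.4]
width: 0.0003
grasp_force: 3.3
```

Request:
{"method": "step_arm", "body": {
  "targets": [
    {"travel": [0, -0.0004, 0], "turn": [0, 0, 0]},
    {"travel": [0, -0.0008, 0], "turn": [0, 0, 0]},
    {"travel": [0, -0.0008, 0], "turn": [0, 0, 0]}
  ]
}}

```text
time: 21.45
eef_pos: [0.551, 0.0139, 0.0384]
ee_rot: [-0.001, 0.725, 0.689, 0.001]
contact_force: [-1.0, 7.4, 4.5]
width: 0.0001
grasp_force: 3.9
```

Request:
{"method": "step_arm", "body": {
  "targets": [
    {"travel": [0, -0.0004, 0], "turn": [0, 0, 0]},
    {"travel": [0, -0.0008, 0], "turn": [0, 0, 0]},
    {"travel": [0, -0.0008, 0], "turn": [0, 0, 0]},
    {"travel": [0, -0.0008, 0], "turn": [0, 0, 0]},
    {"travel": [0, -0.0008, 0], "turn": [0, 0, 0]},
    {"travel": [0, -0.0008, 0], "turn": [0, 0, 0]},
    {"travel": [0, -0.0008, 0], "turn": [0, 0, 0]},
    {"travel": [0, -0.0008, 0], "turn": [0, 0, 0]}
  ]
}}

```text
time: 22.25
eef_pos: [0.5508, 0.0138, 0.0384]
ee_rot: [-0.002, 0.725, 0.689, 0.002]
contact_force: [-1.1, 10.0, 3.5]
width: -0.0001
grasp_force: 4.9
```

Request:
{"method": "step_arm", "body": {
  "targets": [
    {"travel": [0, 0.003, 0], "turn": [0, 0, 0]},
    {"travel": [0, 0.012, 0], "turn": [0, 0, 0]},
    {"travel": [0, 0.03, 0.01], "turn": [0, 0, 0]},
    {"travel": [0, 0.06, 0.03], "turn": [0, 0, 0]},
    {"travel": [0, 0.1, 0.04], "turn": [0, 0, 0]},
    {"travel": [-0.01, 0.14, 0.04], "turn": [0, 0, 0]},
    {"travel": [-0.02, 0.18, 0.04], "turn": [0, 0, 0]},
    {"travel": [-0.03, 0.2, 0.04], "turn": [0, 0, 0]},
    {"travel": [-0.03, 0.2, 0.04], "turn": [0, 0, 0]},
    {"travel": [-0.03, 0.2, 0.04], "turn": [0, 0, 0]}
  ]
}}

```text
time: 23.25
eef_pos: [0.5209, 0.2114, 0.078]
ee_rot: [0.001, 0.725, 0.689, -0.001]
contact_force: [0.0, 0.5, 0.2]
width: -0.0002
grasp_force: 0.0
```

Run:
```python
from h import *
from rig import vision
report([.541,-.057,-1.614],("top","side"))
a=cv2.resize(vision.camera("side")["img"][140:290,310:460],None,fx=3,fy=3,interpolation=cv2.INTER_CUBIC)
b=cv2.resize(vision.camera("top")["img"][190:310,270:410],None,fx=3.75,fy=3.75,interpolation=cv2.INTER_CUBIC)[:450,:340]
b=b[:450]
cv2.imwrite("pics/f.png",cv2.convertScaleAbs(np.hstack([a,b]),alpha=1.3))
```

```text
top world [ 0.5418 -0.056 ] -93.2 stn [-0.0618  0.062 ] -0.7 err 0.6
side world [ 0.5467 -0.0616] -92.5 stn [-0.0564  0.0671] -0.1 err 5.99
```

View pics/f.png

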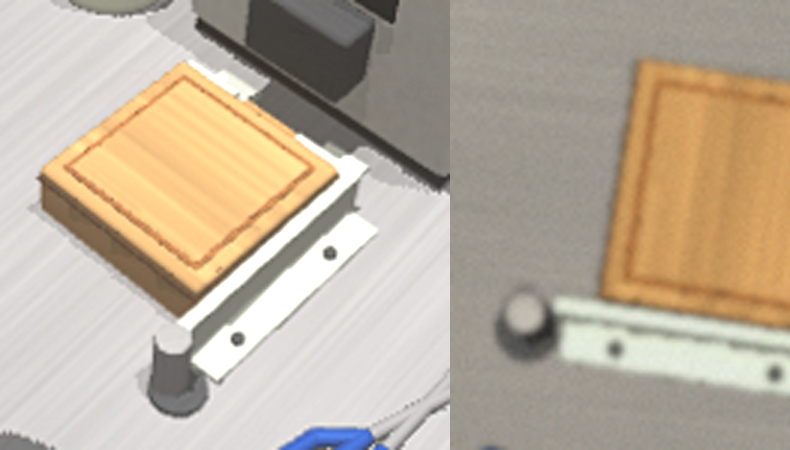

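Request:
{"method": "step_arm", "body": {
  "targets": [
    {"travel": [0.02, -0.01, 0.03], "turn": [0, 0, 0]},
    {"travel": [0.05, -0.03, 0.05], "turn": [0, 0, 0]},
    {"travel": [0.08, -0.06, 0.05], "turn": [0, 0, 0]},
    {"travel": [0.105, -0.09, 0.05], "turn": [0, 0, 0]},
    {"travel": [0.112, -0.13, 0.05], "turn": [0, 0, 0]},
    {"travel": [0.112, -0.17, 0.05], "turn": [0, 0, 0]},
    {"travel": [0.112, -0.21, 0.05], "turn": [0, 0, 0]},
    {"travel": [0.112, -0.24, 0.04], "turn": [0, 0, 0]},
    {"travel": [0.112, -0.256, 0.02], "turn": [0, 0, 0]},
    {"travel": [0.112, -0.256, -0.01], "turn": [0, 0, 0]},
    {"travel": [0.112, -0.256, -0.035], "turn": [0, 0, 0]},
    {"travel": [0.112, -0.256, -0.04], "turn": [0, 0, 0]},
    {"travel": [0.112, -0.256, -0.04], "turn": [0, 0, 0]},
    {"travel": [0.106, -0.256, -0.04], "turn": [0, 0, 0]},
    {"travel": [0.103, -0.256, -0.04], "turn": [0, 0, 0]},
    {"travel": [0.101, -0.256, -0.04], "turn": [0, 0, 0]}
  ]
}}

```text
time: 25.05
eef_pos: [0.6226, -0.0445, 0.0398]
ee_rot: [0.001, 0.725, 0.688, 0.001]
contact_force: [-0.8, 0.5, -0.1]
width: 0.0001
grasp_force: 0.0
```

Next, a slow approach in −x, 0.5 mm per row.

Request:
{"method": "step_arm", "body": {
  "targets": [
    {"travel": [-0.0005, 0, 0], "turn": [0, 0, 0]},
    {"travel": [-0.001, 0, 0], "turn": [0, 0, 0]},
    {"travel": [-0.0015, 0, 0], "turn": [0, 0, 0]},
    {"travel": [-0.002, 0, 0], "turn": [0, 0, 0]},
    {"travel": [-0.0025, 0, 0], "turn": [0, 0, 0]},
    {"travel": [-0.003, 0, 0], "turn": [0, 0, 0]}
  ]
}}

```text
time: 25.65
eef_pos: [0.6191, -0.0445, 0.0382]
ee_rot: [-0.0, 0.725, 0.688, -0.0]
contact_force: [-0.2, 0.6, 0.7]
width: -0.0002
grasp_force: 0.0
```

Request:
{"method": "step_arm", "body": {
  "targets": [
    {"travel": [-0.0005, 0, 0], "turn": [0, 0, 0]},
    {"travel": [-0.001, 0, 0], "turn": [0, 0, 0]},
    {"travel": [-0.0015, 0, 0], "turn": [0, 0, 0]},
    {"travel": [-0.002, 0, 0], "turn": [0, 0, 0]},
    {"travel": [-0.0025, 0, 0], "turn": [0, 0, 0]}
  ]
}}

```text
time: 26.15
eef_pos: [0.6166, -0.0445, 0.0383]
ee_rot: [0.0, 0.725, 0.688, 0.0]
contact_force: [-0.8, -0.9, 0.2]
width: 0.0
grasp_force: 0.0
```

Request:
{"method": "step_arm", "body": {
  "targets": [
    {"travel": [-0.0005, 0, 0], "turn": [0, 0, 0]},
    {"travel": [-0.001, 0, 0], "turn": [0, 0, 0]},
    {"travel": [-0.0015, 0, 0], "turn": [0, 0, 0]},
    {"travel": [-0.002, 0, 0], "turn": [0, 0, 0]}
  ]
}}

```text
time: 26.55
eef_pos: [0.6152, -0.0444, 0.0385]
ee_rot: [0.0, 0.725, 0.688, 0.001]
contact_force: [1.7, -0.0, -0.9]
width: 0.0
grasp_force: 1.0
```

Request:
{"method": "step_arm", "body": {
  "targets": [
    {"travel": [-0.0005, 0, 0], "turn": [0, 0, 0]},
    {"travel": [-0.001, 0, 0], "turn": [0, 0, 0]},
    {"travel": [-0.001, 0, 0], "turn": [0, 0, 0]}
  ]
}}

```text
time: 26.85
eef_pos: [0.6148, -0.0441, 0.0388]
ee_rot: [0.001, 0.725, 0.689, 0.001]
contact_force: [4.5, 2.0, -0.3]
width: -0.0001
grasp_force: 2.2
```

Request:
{"method": "step_arm", "body": {
  "targets": [
    {"travel": [-0.0005, 0, 0], "turn": [0, 0, 0]},
    {"travel": [-0.001, 0, 0], "turn": [0, 0, 0]},
    {"travel": [-0.001, 0, 0], "turn": [0, 0, 0]}
  ]
}}

```text
time: 27.15
eef_pos: [0.6146, -0.0439, 0.0391]
ee_rot: [0.001, 0.725, 0.689, 0.002]
contact_force: [6.0, 3.0, -0.7]
width: -0.0002
grasp_force: 2.9
```

Request:
{"method": "step_arm", "body": {
  "targets": [
    {"travel": [0.004, 0, 0], "turn": [0, 0, 0]},
    {"travel": [0.015, 0, 0], "turn": [0, 0, 0]},
    {"travel": [0.015, 0, 0.03], "turn": [0, 0, 0]},
    {"travel": [0.015, 0.01, 0.06], "turn": [0, 0, 0]},
    {"travel": [0, 0.04, 0.065], "turn": [0, 0, 0]},
    {"travel": [-0.03, 0.07, 0.065], "turn": [0, 0, 0]},
    {"travel": [-0.055, 0.09, 0.065], "turn": [0, 0, 0]},
    {"travel": [-0.066, 0.092, 0.06], "turn": [0, 0, 0]},
    {"travel": [-0.066, 0.092, 0.04], "turn": [0, 0, 0]},
    {"travel": [-0.066, 0.092, 0.015], "turn": [0, 0, 0]},
    {"travel": [-0.066, 0.092, 0], "turn": [0, 0, 0]},
    {"travel": [-0.066, 0.082, 0], "turn": [0, 0, 0]},
    {"travel": [-0.066, 0.072, 0], "turn": [0, 0, 0]},
    {"travel": [-0.066, 0.066, 0], "turn": [0, 0, 0]},
    {"travel": [-0.066, 0.063, 0], "turn": [0, 0, 0]},
    {"travel": [-0.066, 0.061, 0], "turn": [0, 0, 0]}
  ]
}}

```text
time: 28.75
eef_pos: [0.5473, 0.0158, 0.0392]
ee_rot: [0.001, 0.726, 0.688, 0.0]
contact_force: [0.0, -0.1, 0.5]
width: 0.0004
grasp_force: 0.0
```

Request:
{"method": "step_arm", "body": {
  "targets": [
    {"travel": [0, -0.0005, 0], "turn": [0, 0, 0]},
    {"travel": [0, -0.001, 0], "turn": [0, 0, 0]},
    {"travel": [0, -0.0015, 0], "turn": [0, 0, 0]},
    {"travel": [0, -0.002, 0], "turn": [0, 0, 0]},
    {"travel": [0, -0.0025, 0], "turn": [0, 0, 0]}
  ]
}}

```text
time: 29.25
eef_pos: [0.5465, 0.0144, 0.0383]
ee_rot: [-0.0, 0.725, 0.689, 0.0]
contact_force: [0.0, 2.0, 1.1]
width: 0.0
grasp_force: 0.8
```

Request:
{"method": "step_arm", "body": {
  "targets": [
    {"travel": [0, -0.0005, 0], "turn": [0, 0, 0]},
    {"travel": [0, -0.001, 0], "turn": [0, 0, 0]},
    {"travel": [0, -0.0015, 0], "turn": [0, 0, 0]},
    {"travel": [0, -0.0015, 0], "turn": [0, 0, 0]}
  ]
}}

```text
time: 29.65
eef_pos: [0.5464, 0.0136, 0.0383]
ee_rot: [-0.001, 0.725, 0.689, 0.001]
contact_force: [-1.6, 4.7, 1.3]
width: -0.0003
grasp_force: 2.6
```

Request:
{"method": "step_arm", "body": {
  "targets": [
    {"travel": [0, -0.0004, 0], "turn": [0, 0, 0]},
    {"travel": [0, -0.0008, 0], "turn": [0, 0, 0]},
    {"travel": [0, -0.0012, 0], "turn": [0, 0, 0]},
    {"travel": [0, -0.0014, 0], "turn": [0, 0, 0]},
    {"travel": [0, -0.0014, 0], "turn": [0, 0, 0]},
    {"travel": [0, -0.0014, 0], "turn": [0, 0, 0]}
  ]
}}

```text
time: 30.25
eef_pos: [0.546, 0.0134, 0.0383]
ee_rot: [-0.002, 0.725, 0.689, 0.001]
contact_force: [-1.9, 9.5, 3.1]
width: -0.0001
grasp_force: 4.3
```

Holding for 0.8 s, then backing away to check.

Request:
{"method": "step_arm", "body": {
  "targets": [
    {"travel": [0, -0.0002, 0], "turn": [0, 0, 0]},
    {"travel": [0, -0.0002, 0], "turn": [0, 0, 0]},
    {"travel": [0, -0.0002, 0], "turn": [0, 0, 0]},
    {"travel": [0, -0.0002, 0], "turn": [0, 0, 0]},
    {"travel": [0, -0.0002, 0], "turn": [0, 0, 0]},
    {"travel": [0, -0.0002, 0], "turn": [0, 0, 0]},
    {"travel": [0, -0.0002, 0], "turn": [0, 0, 0]},
    {"travel": [0, -0.0002, 0], "turn": [0, 0, 0]}
  ]
}}

```text
time: 31.05
eef_pos: [0.546, 0.0134, 0.0384]
ee_rot: [-0.002, 0.725, 0.689, 0.002]
contact_force: [-1.4, 8.9, 2.0]
width: 0.0001
grasp_force: 4.5
```

Request:
{"method": "step_arm", "body": {
  "targets": [
    {"travel": [0, 0.003, 0], "turn": [0, 0, 0]},
    {"travel": [0, 0.012, 0], "turn": [0, 0, 0]},
    {"travel": [0, 0.03, 0.01], "turn": [0, 0, 0]},
    {"travel": [0, 0.06, 0.03], "turn": [0, 0, 0]},
    {"travel": [0, 0.1, 0.04], "turn": [0, 0, 0]},
    {"travel": [-0.01, 0.14, 0.04], "turn": [0, 0, 0]},
    {"travel": [-0.02, 0.18, 0.04], "turn": [0, 0, 0]},
    {"travel": [-0.03, 0.2, 0.04], "turn": [0, 0, 0]},
    {"travel": [-0.03, 0.2, 0.04], "turn": [0, 0, 0]},
    {"travel": [-0.03, 0.2, 0.04], "turn": [0, 0, 0]}
  ]
}}

```text
time: 32.05
eef_pos: [0.5166, 0.211, 0.0783]
ee_rot: [0.001, 0.725, 0.689, -0.0]
contact_force: [0.4, -0.2, 0.7]
width: 0.0001
grasp_force: 0.0
```

Run:
```python
from h import *
from rig import vision
report([.541,-.057,-1.614],("top","side"))
a=vision.camera("side")["img"][130:270,320:450]
b=vision.camera("top")["img"][200:300,280:410]
f=lambda i,k:cv2.resize(i,None,fx=k,fy=k,interpolation=cv2.INTER_CUBIC)
b=cv2.copyMakeBorder(f(b,3),0,120,0,0,cv2.BORDER_CONSTANT)
cv2.imwrite("pics/g.png",cv2.convertScaleAbs(np.hstack([f(a,3),b]),alpha=1.2))
```

```text
top world [ 0.5413 -0.0566] -92.8 stn [-0.0612  0.0615] -0.3 err 0.68
side world [ 0.5458 -0.0618] -92.4 stn [-0.0563  0.0662] 0.1 err 6.24
```

View pics/g.png

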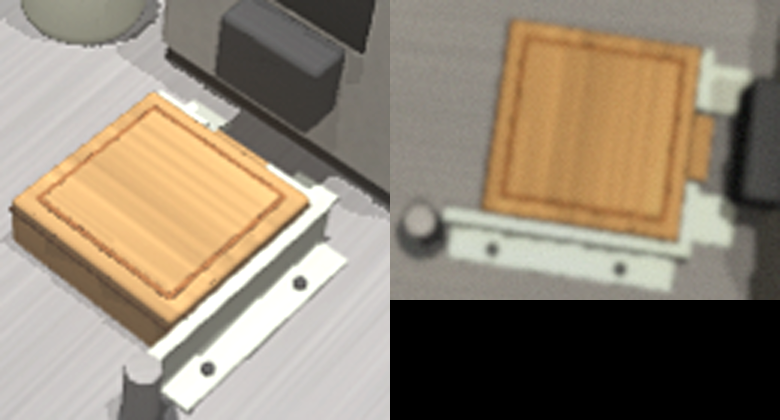

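The picture shows the tray flush with the side guide and the stop pads, its tab in the gap at (702,148). The arm is clear of the tray, so I'm handing in.

```bash
python3 -c "
from rig import sign_off
print(sign_off())"
```

```text
the job is handed in; nothing more can be done
None
```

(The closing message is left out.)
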